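Carry a tray to the light box and bring its loose jar over the lamp

ROBOT

A 6-joint arm with a two-finger parallel gripper is mounted at the origin on the work surface. World frame = base frame: x ahead of the robot, y to its left, z up, the work surface at z = 0. Lengths are in m, angles in degrees, forces in N, time in s.
With the tool pointing down it reaches from about 0.3 to 0.85 m from the base axis. Payload 5.4 kg.
Tool frame: the origin (TCP) lies on the mounting face of the last link; the fingertips stand 173 mm ahead of it and the grasp point (between the pads) lies 155 mm ahead of it; z points along the fingers, y is the line along which they close (so a half turn about z gives the same grasp; the last joint's range is limited). The gripper opens to 85 mm and grips with 20 to 120 N. Pads are 22 mm wide; open, the fingers measure 114 mm over their backs; the gripper's body (76 mm by 85 mm) begins 54 mm behind the grasp point. The pads swing forward as they close: fully open they stand 13 mm farther back than shut.
Start: joints at [-86.809, 9.076, 91.501, -0, 79.423, -12.038], TCP at [0.151, -0.555, 0.405] pointing down, gripper open.
Joint ranges: [-166.64, 166.64], [-54.1, 131.32], [10.49, 154.53], [-73.88, 253.88], [9.74, 151.15], [-171.62, 171.62]. Speed limits (degrees/s): [147.25, 147.25, 180, 180, 180, 180].

INTERFACE

Orientations are given as a 3x3 rotation matrix whose columns are the frame's x, y, z axes.
In Python, from bench import status, eyes, finish_job, silhouettes, landmark_of gives the robot as it stands.
- The arm moves only by the tool send_rows, never from a script. Its argument "commands" is text: rows parted by semicolons, each of 7 numbers parted by spaces: the shift along the tool's x, y, z in cm, then the turn, a rotation vector about the tool's x, y, z in rad, then the opening, from 0 (shut) to 1 (fully open). A call has 1 to 20 rows; each row is the pose to reach, as a shift and turn from the pose commanded when the call began, along the tool's axes at that moment; what a row does not reach only later rows make up. A row lasts 1/8 s, in which the tool goes at most 62.5 mm and 10.7 degrees, less where a joint would pass 70% of its speed; a pose out of reach is approached as far as the arm can. A call with a gripper value outside its range is refused whole. The fingers move at their own pace and stop on an object; "force" is the grip in N (left out, the last holds). Time passes only in rows, so rows that repeat a pose let the fingers close. It gives the time, the measured TCP pose, the force, the opening and the grip force at its end, in the units of the state.
- status.get_state(): the state, without advancing time (a new reading comes with each control period).
- eyes.grab_frame(name): name is "scene" or "top" or "wrist"; returns the picture (480x640x3 uint8, red, green, blue); there is no depth.
- eyes.camera_params(name): a dict with "fx", "fy", "cx", "cy" (pixels), "rvec" (rotation vector, rad) and "tvec" (3), from world to camera coordinates, as OpenCV has them. Camera axes: x right, y down, z forward; pixel columns grow to the right and rows downward; lengths in m; the calibration is good to about 2 mm. The wrist camera is an equidistant fisheye: a pixel r from the principal point sees the ray r / f radians off the axis. A picture is of the moment at which its call begins: read the wrist's pose just before it. camera_params takes no time and is no camera call; for the wrist camera it gives the pose at the moment of the call.
- finish_job(): hands the job in; it is judged then, once.
Trained networks look in the newest picture that a camera, given by its name, has taken for a name from the list of things; names that differ only in an ending like _2 or _b are one class to them, and where a whole thing is asked for, a point or a joint stands for the part that bears it (a point fixed in the world has none). Each returns a list of dicts, best first, with "confidence" (0 to 1); they miss things now and then, are a little off and sometimes report something else, mostly with a low value. They report only what shows in the picture. A call takes as long as a camera call. They do not tell look-alikes from the thing itself.
- silhouettes(target, camera): "pixels" (480x640 bool, what is visible of it) and "bbox" ([left, top, width, height] in pixels, round what is visible of it).
- landmark_of(target, camera): "xy" ([column, row] in pixels: a listed point, or the origin of a listed thing).
The state is a dict: "t": time; "joints": joint angles; "joint_velocities": joint speeds; "effort": joint torques, N m; "eef_pos": TCP position; "orientation": TCP orientation; "wrist_force": force on the tool from outside, world axes, zero at the start; "ft_torque": the same for the moment, N m; "gripper_width": finger opening in m; "grip_force": force on a finger pad.
Only numpy, scipy, OpenCV 4.12 (cv2) and the standard library are available. Lean on these libraries where they do the work, as an engineer would, in place of code of your own. Each camera call takes 0.05 s, during which the arm holds its last target. There are 200 camera calls.

TASK

Lift the tray by its handle bar and carry it to the light box. Touching only the tray, tilt it with care so that the loose jar rolls to the middle, right under the handle bar, without ever running up against either end of the tray, and hold the tray just above the light box until the jar has stayed in the middle for three seconds. Then set the tray down gently, centred and square over the lit window, and let go, with the jar lying still over the window.

Things in the scene. Friction and masses are not known exactly. Their poses are not given: they have to be found in the camera images.
- tray: Carrying tray, 0.4 kg nominal: flat, clear floor 5 mm thick, aluminium walls 4 mm thick with tops 25 mm above the underside; outside 130 mm wide (its x) by 308 mm long (its y). Starts standing on the bench, left or right of the robot, its y within 0.3 rad of world y. Origin: centre of the underside, z up. A fixed handle crosses over it at mid-length.
- tray_handle (a point): Centre of the tray's black handle bar, 130 mm above the tray's underside, over the tray's middle. The bar runs along the tray's x, is 138 mm long, 12 mm thick (tray's y) and 22 mm high; the jar passes under it (114 mm free above the floor). Steel straps 22 mm wide carry it at the long walls. Axes as the tray's.
- tray_middle (a point): Middle of the floor, on its upper face. Floor 122 mm (x) by 300 mm (y), flat, nothing to stop the jar. Axes as the tray's. The jar rolls like a solid cylinder: downhill at 2/3 g (a - c) on a slope a, with c = 0.003 to 0.009 rad towards the tray's -y and 0.013 to 0.019 back (its heavy side helps or hinders), and is left behind at 2/3 of any acceleration of the tray.
- jar: Closed amber glass jar with white cap, lying across the tray: radius 40 mm, 112 mm long, 0.32 kg nominal, heavier on one side. Origin: mid-length on its axis, 45 mm above the tray's underside; x along its axis, y and z turn as it rolls along the tray's y. At first at rest 45 to 90 mm from the tray's mid-length, towards the tray's +y end. Meets an end wall 110 mm from mid-length. 
- lightbox: Light box fixed to the bench: flat white housing 200 mm wide (its x), 360 mm long (its y), level top 49 mm above the bench, its y within 0.3 rad of world y. Origin: centre of its underside.
- window (a point): Centre of the light box's lit window, 150 mm (x) by 110 mm (y), flush in a narrow dark frame, in the middle of the housing's flat top, 49 mm above the bench. Axes as the light box's. The tray is to stand here with its middle over this point and its long axis along the housing's.
- reagent_bottle: Bystander: standing green bottle with black cap, 68 mm diameter, 120 mm high, beyond the work. Origin: centre of its underside.
- amber_bottle: Bystander: small standing amber bottle with orange cap, 42 mm diameter, 75 mm high, beyond the work. Origin: centre of its underside.
- slide_box: Bystander: clear open box of glass slides, 100 by 200 mm, 36 mm high, beyond the work. Origin: centre of its underside.
Things that resemble listed ones, but are neither listed nor needed, are in the scene too. Leave any red or yellow look-alike of the jar alone.

How it is judged:
By the outcome, as a careful person would: the job done as asked, in the order asked, and still so for the second after the job is handed in, with the robot touching nothing.
It also fails if it takes over 67 s, if anything falls off the work surface, if the arm or the gripper's body presses on something with over 40 N, if the wrist force passes 120 N, or if a joint passes its speed limit or range.

## Working session

There is one attempt and no reset: what is moved stays moved. The work goes in short steps, Python scripts to look and compute and a tool call to move; the robot and the scene stay as the last step left them, time stands still between calls to the robot, and variables do not carry over. Pictures are saved under pics/ and viewed, at most 10 in all, crops included, and the job is handed in when it is done.

Besides the shell and the picture viewer there is one more tool, called after "Request:" as a command line: name --argument value ..., lists and objects as JSON in quotes. send_rows: Moves the arm, as the interface text tells. Its arguments: {"type":"object","properties":{"commands":{"type":"string"},"force":{"type":"number"}},"required":["commands"]}

```bash
mkdir -p pics; ls; python3 - <<'E'
from bench import status, eyes, silhouettes, landmark_of
import cv2, numpy as np
s=status.get_state(); print(s)
for c in ("scene","top"):
    im=eyes.grab_frame(c); cv2.imwrite(f"pics/{c}0.png",im[:,:,::-1])
    print(c,eyes.camera_params(c))
    for n in ("tray","tray_handle","tray_middle","jar","window","lightbox"):
        print(n,[(np.round(d["xy"],1).tolist(),round(d["confidence"],2)) for d in landmark_of(n,c)[:3]])
print(status.get_state()["t"])
E
```

```text
pics
{'t': 0.0, 'joints': array([-8.68071433e+01,  9.11148661e+00,  9.15743340e+01,  1.43178851e-04,
        7.94224023e+01, -1.20374284e+01]), 'joint_velocities': array([-0.0152021 ,  0.09008732,  0.0485847 ,  0.04497238, -0.033733  ,
        0.05106435]), 'effort': array([ 1.95112984e-04, -3.96001625e+01, -3.31431985e+01, -1.63312134e-04,
        8.29247962e-03,  4.69818701e-06]), 'eef_pos': array([ 0.15101947, -0.55451291,  0.40370911]), 'orientation': array([[ 9.64877914e-01,  2.62698686e-01, -1.02750431e-04],
       [ 2.62698407e-01, -9.64876152e-01,  1.88605067e-03],
       [ 3.96321594e-04, -1.84680101e-03, -9.99998216e-01]]), 'wrist_force': array([-0.54564555, -0.79821805, -0.12932187]), 'ft_torque': array([0.02088369, 0.02566991, 0.03563798]), 'grip_force': 0.0, 'gripper_width': 0.08543636189532708}
scene {'fx': 487.45791245778184, 'fy': 487.45791245778184, 'cx': 311.6548991008195, 'cy': 225.93975431011575, 'rvec': array([ 1.83264434,  1.58981279, -0.68371346]), 'tvec': array([-0.21296643, -0.29672053,  1.65662221])}
tray [([364.2, 235.2], 0.73)]
tray_handle [([368.1, 194.2], 0.68)]
tray_middle [([366.3, 232.4], 0.72)]
jar [([397.1, 226.3], 0.92), ([383.5, 174.1], 0.8), ([472.1, 217.0], 0.75)]
window [([163.3, 243.9], 0.88)]
lightbox [([166.4, 257.3], 0.91)]
top {'fx': 604.9295579915085, 'fy': 604.9295579915085, 'cx': 341.55516398198944, 'cy': 245.0681997741842, 'rvec': array([ 2.15386174, -2.21899718,  0.04658145]), 'tvec': array([0.16983801, 0.54410349, 1.71145835])}
tray [([300.8, 261.5], 0.65)]
tray_handle [([291.1, 263.3], 0.79), ([299.2, 260.3], 0.53)]
tray_middle [([295.7, 263.1], 0.74)]
jar [([267.5, 254.6], 0.97), ([261.9, 177.6], 0.93), ([194.2, 260.1], 0.89)]
window [([482.2, 248.8], 0.9)]
lightbox [([478.4, 253.7], 0.79)]
0.7
```

View pics/scene0.png

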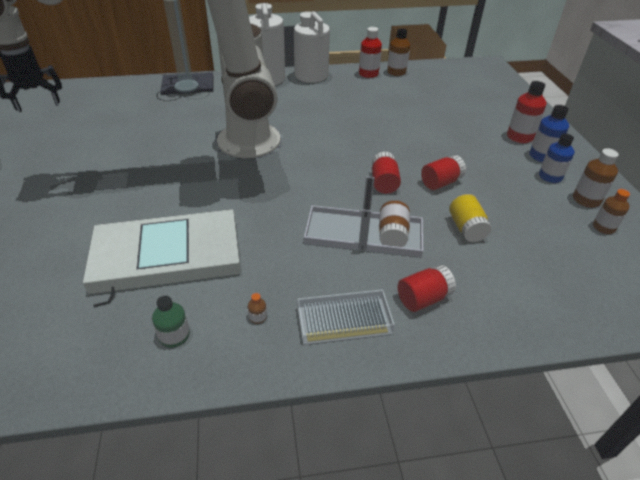

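View pics/top0.png

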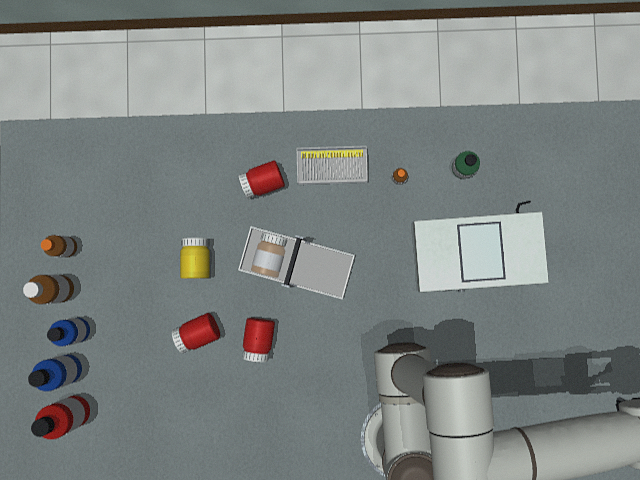

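The scene and top views show the tray at about top (297,262), with the amber jar at its left (+y) end (267,255). The light box is at the right, with its window at (482,251). The path between them is free.

```bash
cat > h.py <<'E'
import numpy as np, cv2
from bench import status, eyes, silhouettes, landmark_of
def cam(c):
    p=eyes.camera_params(c); K=np.array([[p["fx"],0,p["cx"]],[0,p["fy"],p["cy"]],[0,0,1.]]); R=cv2.Rodrigues(p["rvec"])[0]
    return K,R,p["tvec"]
def back(c,uv,z):
    K,R,t=cam(c); o=-R.T@t; uv=np.atleast_2d(uv)
    d=(R.T@np.linalg.inv(K)@np.c_[uv,np.ones(len(uv))].T).T
    return o+d*((z-o[2])/d[:,2])[:,None]
def proj(c,P):
    K,R,t=cam(c); q=(K@(R@np.atleast_2d(P).T+np.reshape(t,(3,1)))).T
    return q[:,:2]/q[:,2:]
def tri(uvs):
    A=[];b=[]
    for c,uv in uvs.items():
        K,R,t=cam(c); o=-R.T@t; d=R.T@np.linalg.inv(K)@np.r_[uv,1]; d/=np.linalg.norm(d)
        M=np.eye(3)-np.outer(d,d); A.append(M); b.append(M@o)
    return np.linalg.lstsq(np.vstack(A),np.hstack(b),rcond=None)[0]
def rect(c,mask,z):
    n,l,s,_=cv2.connectedComponentsWithStats(mask.astype(np.uint8)); m=l==1+np.argmax(s[1:,4])
    v,u=np.nonzero(m); P=back(c,np.c_[u,v],z)[:,:2]*1000
    r=cv2.minAreaRect(P.astype(np.float32)); return r,P.mean(0)
E
python3 - <<'E'
from h import *
im=cv2.imread("pics/top0.png"); hsv=cv2.cvtColor(im,cv2.COLOR_BGR2HSV)
roi=lambda a,b,c,d:(lambda m:(m.__setitem__((slice(b,d),slice(a,c)),True),m)[1])(np.zeros((480,640),bool))
print("win",rect("top",(hsv[...,0]>80)&(hsv[...,0]<110)&(hsv[...,1]>15)&(hsv[...,2]>150)&roi(440,215,525,290),.049))
# dark frame outline
print("frame",rect("top",(hsv[...,2]<110)&roi(450,215,512,290),.049))
print("bar",rect("top",(hsv[...,2]<60)&roi(275,230,305,295),.141))
print("vals",im[255:258,285:302].max(2))
print("housing",rect("top",(hsv[...,2]>170)&roi(405,205,560,300),.049))
L={"tray_handle":((368.1,194.2),(291.1,263.3)),"tray_middle":((366.3,232.4),(295.7,263.1)),"tray":((364.2,235.2),(300.8,261.5)),"jar":((397.1,226.3),(267.5,254.6)),"window":((163.3,243.9),(482.2,248.8))}
for n,(a,b) in L.items(): print(n,tri({"scene":a,"top":b}).round(4))
for n in ("tray","jar","lightbox"):
    eyes.grab_frame("top")
    for s in silhouettes(n,"top")[:1]:
        print(n,s["confidence"],s["bbox"],rect("top",s["pixels"],{"tray":.025,"jar":.07,"lightbox":.049}[n]))
big=cv2.resize(im[215:310,230:365],None,fx=5.5,fy=5.5,interpolation=cv2.INTER_CUBIC); cv2.imwrite("pics/crop1.png",big)
E
```

```text
win (((517.9515380859375, -235.18638610839844), (151.22215270996094, 110.42204284667969), 2.432347536087036), array([ 520.77254375, -241.04481643]))
frame (((518.2075805664062, -234.94110107421875), (160.37985229492188, 122.63304901123047), 2.7286763191223145), array([ 519.05632203, -231.89330802]))
bar (((503.8323669433594, 283.4642028808594), (12.755939483642578, 125.04589080810547), 72.6023178100586), array([504.96373052, 282.99655838]))
vals [[163 164 163 163 162 165 164  47  53  54  59   0 154 165 162 160 159]
 [163 159 161 162 160 175 109  49  53  55  49  17 178 166 162 159 159]
 [163 160 158 160 166 178  60  51  55  58  31  61 174 166 162 161 158]]
housing (((517.30517578125, -234.55972290039062), (197.69281005859375, 357.7818603515625), 2.4443013668060303), array([ 517.33789655, -234.44036876]))
tray_handle [0.4978 0.2874 0.127 ]
tray_middle [ 0.5024  0.2898 -0.0034]
tray [ 0.5076  0.2791 -0.0077]
jar [0.5277 0.3651 0.033 ]
window [ 0.5248 -0.2383  0.0463]
tray 0.98 [241.3, 226.2, 116.3, 73.9] (((502.85150146484375, 285.82421875), (310.83245849609375, 146.69232177734375), 71.40363311767578), array([496.40839761, 262.01232175]))
jar 0.93 [239.4, 160.5, 45.5, 37.5] (((733.7160034179688, 372.735595703125), (78.81614685058594, 113.82495880126953), 18.922624588012695), array([734.20265307, 372.04642943]))
lightbox 0.96 [414.5, 201.3, 136.4, 92.4] (((529.4249267578125, -231.25894165039062), (233.048095703125, 366.9976806640625), 3.6408584117889404), array([ 516.2526916 , -233.02181035]))
```

View pics/crop1.png

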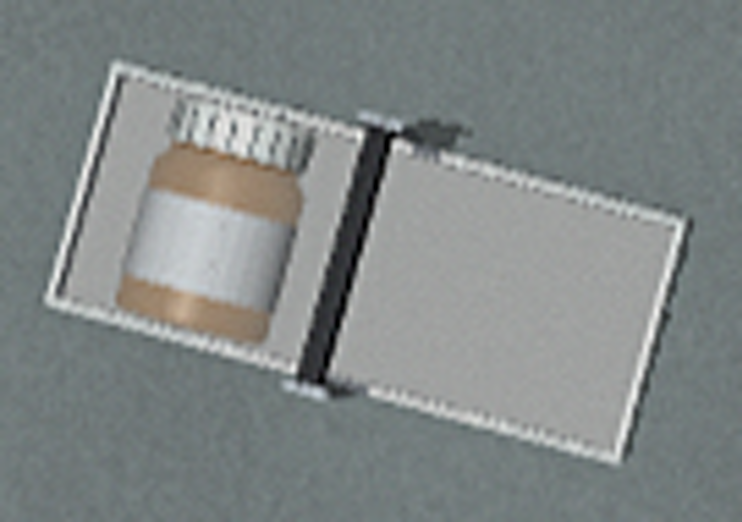

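The crop shows wall corners at about (117,65), (688,220), (622,460) and (48,303), and the dark bar from (380,128) to (312,382). I'll compute the tray pose from those.

```bash
python3 - <<'E'
from h import *
f=lambda c:(np.array(c,float)+.5)/5.5-.5+[230,215]
P=back("top",f([(117,65),(688,220),(622,460),(48,303)]),.025)[:,:2]
print(P.round(4),"ctr",P.mean(0)); 
for a,b in ((0,1),(3,2),(3,0),(2,1)): d=P[a]-P[b]; print(np.linalg.norm(d),np.degrees(np.arctan2(d[1],d[0])))
B=back("top",f([(380,128),(312,382)]),.141)[:,:2];d=B[0]-B[1];print("bar",B.mean(0),np.linalg.norm(d),np.degrees(np.arctan2(d[1],d[0])))
y=P[0]-P[1]; y/=np.linalg.norm(y)
J=back("top",f([(213,225)]),.085)[0,:2]; print("jar along",(J-P.mean(0))@y)
# move to above
yaw=np.radians(-17.4) if 0 else np.arctan2(-y[0],y[1])
print("yaw",np.degrees(yaw))
s=status.get_state(); R=s["orientation"]; p=s["eef_pos"]
for b in (B.mean(0),P.mean(0)):
    print("dpos tool cm",R.T@(np.r_[b,.285]-p)*100)
x=np.array([np.cos(yaw),np.sin(yaw),0]); T=np.c_[x,np.cross([0,0,-1],x),[0,0,-1]]
print(cv2.Rodrigues(R.T@T)[0].ravel(), s["joints"])
E
```

```text
[[0.6095 0.4105]
 [0.5202 0.117 ]
 [0.3978 0.1547]
 [0.4873 0.4488]] ctr [0.50371913 0.28275583]
0.30678903248994754 73.0810835038067
0.3074250391668993 73.09147629834902
0.12813944102478442 162.60143618195264
0.12807993210619703 162.8857300137083
bar [0.50384341 0.28310928] 0.12650536420952257 -16.448418032003786
jar along 0.07407387093233969
yaw -16.918916496193308
dpos tool cm [ 56.05071217 -71.58265238  11.9716466 ]
dpos tool cm [ 56.02943725 -71.55181303  11.97164614]
[-7.09823767e-06 -1.78537111e-05  5.61047971e-01] [-8.68093329e+01  9.07545182e+00  9.15009649e+01  1.05322195e-03
  7.94239126e+01 -1.20362905e+01]
```

Request:
send_rows --commands "10 -12 2 0 0 0.1 1;16 -18 5 0 0 0.2 0.5;56.05 -71.6 5 0 0 0.561 0.5;56.05 -71.6 5 0 0 0.561 0.5;56.05 -71.6 5 0 0 0.561 0.5;56.05 -71.6 5 0 0 0.561 0.5;56.05 -71.6 5 0 0 0.561 0.5;56.05 -71.6 5 0 0 0.561 0.5;56.05 -71.6 5 0 0 0.561 0.5;56.05 -71.6 5 0 0 0.561 0.5;56.05 -71.6 5 0 0 0.561 0.5;56.05 -71.6 5 0 0 0.561 0.5;56.05 -71.6 5 0 0 0.561 0.5;56.05 -71.6 5 0 0 0.561 0.5;56.05 -71.6 5 0 0 0.561 0.5;56.05 -71.6 5 0 0 0.561 0.5;56.05 -71.6 5 0 0 0.561 0.5;56.05 -71.6 5 0 0 0.561 0.5;56.05 -71.6 5 0 0 0.561 0.5" --force 25

```text
t: 3.38
eef_pos: [0.5037, 0.2825, 0.355]
orientation: [[0.956, -0.292, 0.0], [-0.292, -0.956, 0.0], [0.0, -0.0, -1.0]]
wrist_force: [-0.1, 0.2, -0.3]
gripper_width: 0.0426
grip_force: 0.0
```

```bash
python3 - <<'E'
from h import *
s=status.get_state(); R=s["orientation"]; p=s["eef_pos"]; print(s["t"],p,s["gripper_width"])
yaw=np.radians(-16.9); x=np.array([np.cos(yaw),np.sin(yaw),0]); T=np.c_[x,np.cross([0,0,-1],x),[0,0,-1]]
print(R.T@(np.array([.5038,.2829,.285])-p)*100, cv2.Rodrigues(R.T@T)[0].ravel())
cv2.imwrite("pics/w1.png",eyes.grab_frame("wrist")[:,:,::-1])
p=eyes.camera_params("wrist"); print(p)
E
```

```text
3.375 [0.50368734 0.28246297 0.35497402] 0.04255046743888974
[-3.75698075e-03 -4.45062148e-02  6.99740506e+00] [-8.30000148e-05 -2.52893162e-04 -1.39377755e-03]
{'fx': 371.64829954431775, 'fy': 371.64829954431775, 'cx': 323.52486177466216, 'cy': 239.9953291742507, 'rvec': array([-1.75585325,  2.37072257,  0.3434418 ]), 'tvec': array([0.4164239 , 0.36054463, 0.44558449])}
```

View pics/w1.png

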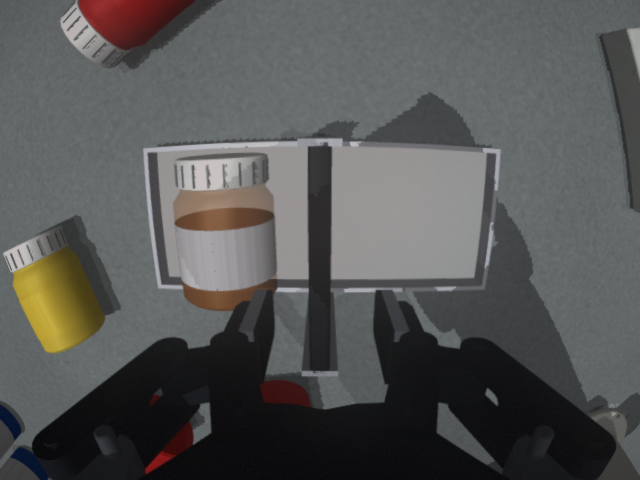

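The wrist view shows the bar at column 320, midway between the fingers (270 and 378), with the jar centred at about (225,230). I'll descend and close.

Request:
send_rows --commands "0 0 2 0 0 0 0.5;0 0 4 0 0 0 0.5;0 0 5.5 0 0 0 0.5;0 0 6.5 0 0 0 0.45;0 0 7 0 0 0 0.4;0 0 7 0 0 0 0.35;0 0 7 0 0 0 0.3;0 0 7 0 0 0 0.26;0 0 7 0 0 0 0.22;0 0 7 0 0 0 0.18;0 0 7 0 0 0 0.15;0 0 7 0 0 0 0.12;0 0 7 0 0 0 0.09;0 0 7 0 0 0 0.06;0 0 7 0 0 0 0;0 0 7 0 0 0 0" --force 30

```text
t: 5.42
eef_pos: [0.5039, 0.2834, 0.285]
orientation: [[0.957, -0.291, 0.001], [-0.291, -0.957, 0.001], [0.0, -0.001, -1.0]]
wrist_force: [0.9, 4.6, 1.4]
gripper_width: 0.0112
grip_force: 30.3
```

Request:
send_rows --commands "0 0 0 0 0 0 0;0 0 0 0 0 0 0" --force 110

```text
t: 5.68
eef_pos: [0.504, 0.2833, 0.2852]
orientation: [[0.957, -0.291, 0.001], [-0.291, -0.957, 0.0], [0.001, -0.0, -1.0]]
wrist_force: [0.3, 2.8, 4.3]
gripper_width: 0.0104
grip_force: 108.5
```

```bash
python3 - <<'E'
from h import *
s=status.get_state(); print(s["t"],s["eef_pos"],s["gripper_width"],s["grip_force"],s["orientation"].round(4))
im=eyes.grab_frame("wrist"); cv2.imwrite("pics/w2.png",im[:,:,::-1])
for n in ("jar",): 
  for d in silhouettes(n,"wrist"): print(n,d["bbox"],d["confidence"])
  for d in landmark_of(n,"wrist"): print(n,d["xy"],d["confidence"])
im=eyes.grab_frame("top")
for d in silhouettes("jar","top"): print(n,d["bbox"],d["confidence"])
E
```

```text
5.675 [0.50396839 0.28327494 0.28515824] 0.010416870297553924 108.54164958000183 [[ 9.568e-01 -2.909e-01  7.000e-04]
 [-2.909e-01 -9.568e-01  0.000e+00]
 [ 7.000e-04 -3.000e-04 -1.000e+00]]
jar [6.3, 0.1, 123.6, 56.6] 0.76
jar [128.5, 158.5, 137.7, 200.0] 0.6
jar [198.5, 254.9] 0.96
jar [11.2, 318.6] 0.61
jar [177.9, 239.9, 31.1, 40.1] 0.96
jar [171.8, 311.9, 52.3, 44.0] 0.69
jar [240.7, 318.3, 33.2, 44.6] 0.65
jar [262.4, 232.5, 16.4, 12.8] 0.46
```

View pics/w2.png

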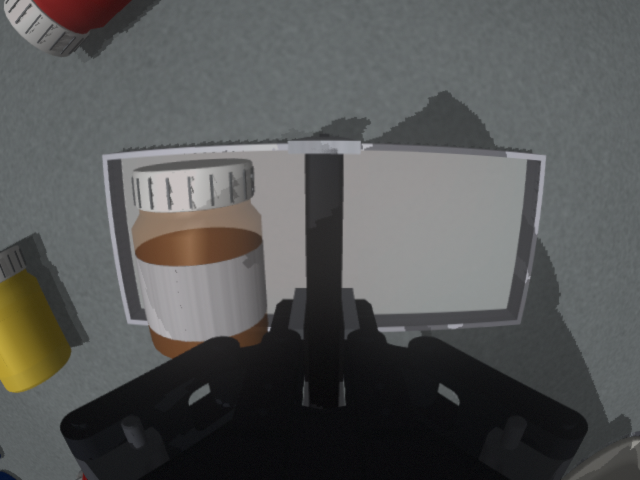

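Grasp is good: bar held at column 323, jar at about (198,255). I'll lift 2 cm with a slight bias tilt, then measure the jar and tray level.

Request:
send_rows --commands "0 0 -0.2 0 0 0 0;0 -0.04 -0.5 -0.0015 0 0 0;0 -0.08 -0.9 -0.003 0 0 0;0 -0.08 -1.4 -0.003 0 0 0;0 -0.08 -1.8 -0.003 0 0 0;0 -0.08 -2 -0.003 0 0 0;0 -0.08 -2 -0.003 0 0 0"

```text
t: 6.8
eef_pos: [0.504, 0.2841, 0.305]
orientation: [[0.957, -0.291, -0.0], [-0.291, -0.957, -0.003], [0.0, 0.003, -1.0]]
wrist_force: [-0.4, -0.5, -5.4]
gripper_width: 0.0099
grip_force: 107.2
```

```bash
cat >> h.py <<'E'
def wproj(P,p):
    R=cv2.Rodrigues(p["rvec"])[0]; q=(R@np.atleast_2d(P).T).T+p["tvec"]
    th=np.arctan2(np.hypot(q[:,0],q[:,1]),q[:,2]); n=np.hypot(q[:,0],q[:,1])
    return np.c_[p["cx"]+p["fx"]*th*q[:,0]/n, p["cy"]+p["fy"]*th*q[:,1]/n]
def model(y0,s,p,x=.01):  # left/right columns of jar at tray y0; tray frame from tool
    R=s["orientation"]; tx,ty,tz=R[:,0],-R[:,1],-R[:,2]; o=s["eef_pos"]-tz*.285
    a=np.linspace(0,2*np.pi,73)[:,None]
    P=o+x*tx+(y0+.04*np.cos(a))*ty+(.045+.04*np.sin(a))*tz
    u=wproj(P,p)[:,0]; return u.min(),u.max()
def jar(save=None):
    s=status.get_state(); p=eyes.camera_params("wrist"); im=eyes.grab_frame("wrist")[:,:,::-1].copy()
    if save: cv2.imwrite(save,im)
    h=cv2.cvtColor(im,cv2.COLOR_BGR2HSV)
    m=(h[...,0]>5)&(h[...,0]<19)&(h[...,1]>55); m[:160]=0; m[290:]=0; m[:,:100]=0; m[:,545:]=0
    m=cv2.morphologyEx(m.astype(np.uint8),cv2.MORPH_OPEN,np.ones((3,3)))
    u=np.nonzero(m.sum(0)>3)[0]; L,Rr=u.min(),u.max()
    ys=np.linspace(-.12,.12,241); T=np.array([model(y,s,p) for y in ys])
    yl=np.interp(-L,-T[::-1,0],ys[::-1])if 0 else ys[np.argmin(abs(T[:,0]-L))]; yr=ys[np.argmin(abs(T[:,1]-Rr))]
    return s["t"],L,Rr,round(yl*1000),round(yr*1000),s
E
python3 - <<'E'
from h import *
j=jar("pics/w3.png"); print(j[:5]); s=j[5]
print(s["wrist_force"],s["ft_torque"],s["eef_pos"],s["orientation"][2].round(4))
print(jar()[:5])
E
```

```text
(6.8, np.int64(133), np.int64(260), 77, 78)
[-0.35626531 -0.48308857 -5.42965707] [-0.06550184  0.02140537  0.0123728 ] [0.50403643 0.28406441 0.30495714] [ 3.0e-04  2.8e-03 -1.0e+00]
(6.85, np.int64(133), np.int64(260), 77, 78)
```

Request:
send_rows --commands "0 -0.03 -0.3 -0.001 0 0 0;0 -0.06 -0.8 -0.002 0 0 0;0 -0.06 -1.5 -0.002 0 0 0;0 -0.06 -2.3 -0.002 0 0 0;0 -0.06 -3.1 -0.002 0 0 0;0 -0.06 -3.9 -0.002 0 0 0;0 -0.06 -4.5 -0.002 0 0 0;0 -0.06 -4.9 -0.002 0 0 0;0 -0.06 -5 -0.002 0 0 0"

```text
t: 8.02
eef_pos: [0.5042, 0.2848, 0.3549]
orientation: [[0.957, -0.291, -0.001], [-0.291, -0.957, -0.005], [0.0, 0.005, -1.0]]
wrist_force: [-0.2, 0.9, -6.3]
gripper_width: 0.01
grip_force: 107.2
```

```bash
python3 - <<'E'
from h import *
from scipy.spatial.transform import Rotation as Ro
j=jar(); print(j[:5]); s=j[5]; R0=s["orientation"]; p0=s["eef_pos"]; print(s["wrist_force"],s["ft_torque"],p0,R0.round(4))
N=80; tau=np.arange(N+1)/N; f=tau-np.sin(2*np.pi*tau)/2/np.pi
def pose(f):
    o=np.array([.504,.2834])*(1-f)+np.array([.518,-.2345])*f; yaw=np.radians(-16.9*(1-f)+2.44*f)
    x=np.array([np.cos(yaw),np.sin(yaw),0]); T=np.c_[x,np.cross([0,0,-1],x),[0,0,-1]]@Ro.from_rotvec([-.005,0,0]).as_matrix()
    z=-T[:,2]; return np.r_[o,.075-.005*f]+z*.280,T   # pivot at floor
P=[pose(a) for a in f]
print(P[0][0]-p0)
for k in range(4):
    pb,Tb=P[20*k]
    print(";".join("%.2f %.2f %.2f %.4f %.4f %.4f 0"%(*(Tb.T@(p-pb)*100),*Ro.from_matrix(Tb.T@T).as_rotvec()) for p,T in P[20*k+1:20*k+21]).replace("0.00 ","0 ").replace("-0 ","0 "));print()
E
```

```text
(8.025, np.int64(133), np.int64(260), 77, 78)
[-0.15119816  0.89368099 -6.27065941] [-0.09616122  0.03513407 -0.01126831] [0.50424016 0.28479772 0.35493925] [[ 9.567e-01 -2.909e-01 -1.100e-03]
 [-2.909e-01 -9.567e-01 -4.700e-03]
 [ 3.000e-04  4.800e-03 -1.000e+00]]
[ 1.66821883e-04 -5.81905752e-05  5.72488821e-05]
0 0 0 0.0000 0.0000 -0.0000 0;0 0.01 0 -0.0000 0.0000 -0.0000 0;0.01 0.02 0 0.0000 0.0000 -0.0001 0;0.01 0.04 0 0.0000 0.0000 -0.0003 0;0.03 0.08 0 -0.0000 0.0000 -0.0005 0;0.04 0.13 0 -0.0000 0.0000 -0.0009 0;0.07 0.21 0 0.0000 0.0000 -0.0015 0;0.11 0.32 0 -0.0000 0.0000 -0.0022 0;0.15 0.45 0.01 -0.0000 0.0000 -0.0031 0;0.20 0.61 0.01 -0.0000 0.0000 -0.0042 0;0.27 0.81 0.01 -0.0000 0.0000 -0.0056 0;0.35 1.04 0.02 0.0000 0.0000 -0.0072 0;0.44 1.32 0.02 -0.0000 0.0000 -0.0090 0;0.54 1.63 0.02 0.0000 0.0001 -0.0112 0;0.66 1.99 0.03 -0.0000 0.0001 -0.0137 0;0.80 2.39 0.04 0.0000 0.0001 -0.0164 0;0.94 2.84 0.04 0.0000 0.0001 -0.0195 0;1.11 3.33 0.05 -0.0000 0.0001 -0.0229 0;1.29 3.87 0.06 0.0000 0.0001 -0.0266 0;1.49 4.46 0.07 -0.0000 0.0002 -0.0307 0

0.19 0.64 0.01 0.0000 0.0
[... 1652 characters left out ...]
.02 1.71 0.03 0.0000 0.0001 -0.0112 0;0.03 2.19 0.03 0.0000 0.0001 -0.0142 0;0.04 2.61 0.04 0.0000 0.0001 -0.0170 0;0.04 2.99 0.04 0.0000 0.0001 -0.0195 0;0.05 3.32 0.05 0.0000 0.0001 -0.0216 0;0.05 3.61 0.05 0.0000 0.0001 -0.0235 0;0.05 3.85 0.06 0.0000 0.0001 -0.0251 0;0.06 4.06 0.06 0.0000 0.0001 -0.0265 0;0.06 4.23 0.06 0.0000 0.0001 -0.0276 0;0.06 4.37 0.06 0.0000 0.0001 -0.0285 0;0.06 4.48 0.07 0.0000 0.0001 -0.0292 0;0.06 4.56 0.07 0.0000 0.0001 -0.0297 0;0.07 4.62 0.07 0.0000 0.0002 -0.0301 0;0.07 4.66 0.07 0.0000 0.0002 -0.0304 0;0.07 4.69 0.07 0.0000 0.0002 -0.0305 0;0.07 4.70 0.07 0.0000 0.0002 -0.0306 0;0.07 4.71 0.07 0.0000 0.0002 -0.0307 0;0.07 4.71 0.07 0.0000 0.0002 -0.0307 0
```

Request:
send_rows --commands "0.01 0.02 0 0 0 0 0;0.01 0.04 0 0 0 -0.0003 0;0.03 0.08 0 0 0 -0.0005 0;0.04 0.13 0 0 0 -0.0009 0;0.07 0.21 0 0 0 -0.0015 0;0.11 0.32 0 0 0 -0.0022 0;0.15 0.45 0.01 0 0 -0.0031 0;0.2 0.61 0.01 0 0 -0.0042 0;0.27 0.81 0.01 0 0 -0.0056 0;0.35 1.04 0.02 0 0 -0.0072 0;0.44 1.32 0.02 0 0 -0.009 0;0.54 1.63 0.02 0 0 -0.0112 0;0.66 1.99 0.03 0 0 -0.0137 0;0.8 2.39 0.04 0 0 -0.0164 0;0.94 2.84 0.04 0 0 -0.0195 0;1.11 3.33 0.05 0 0 -0.0229 0;1.29 3.87 0.06 0 0 -0.0266 0;1.49 4.46 0.07 0 0.0002 -0.0307 0"

```text
t: 10.32
eef_pos: [0.5055, 0.2373, 0.3542]
orientation: [[0.965, -0.261, -0.001], [-0.261, -0.965, -0.005], [0.0, 0.005, -1.0]]
wrist_force: [1.6, 0.3, -6.5]
gripper_width: 0.0103
grip_force: 107.2
```

Request:
send_rows --commands "0.19 0.64 0.01 0 0 -0.0044 0;0.4 1.34 0.02 0 0 -0.0091 0;0.62 2.08 0.03 0 0 -0.0141 0;0.86 2.87 0.04 0 0 -0.0195 0;1.11 3.7 0.06 0 0 -0.0252 0;1.37 4.58 0.07 0 0.0002 -0.0312 0;1.65 5.51 0.08 0 0.0002 -0.0375 0;1.93 6.47 0.1 0 0.0002 -0.044 0;2.23 7.47 0.11 0 0.0003 -0.0508 0;2.55 8.52 0.13 0 0.0003 -0.0579 0;2.87 9.59 0.14 0 0.0003 -0.0652 0;3.2 10.7 0.16 0 0.0004 -0.0728 0;3.54 11.84 0.18 0 0.0004 -0.0805 0;3.88 13 0.2 0 0.0004 -0.0884 0;4.24 14.18 0.21 0 0.0005 -0.0965 0;4.6 15.38 0.23 0 0.0005 -0.1046 0;4.96 16.6 0.25 0 0.0006 -0.1129 0;5.33 17.83 0.27 0 0.0006 -0.1213 0;5.7 19.06 0.29 0 0.0006 -0.1297 0;6.07 20.3 0.31 0 0.0007 -0.1381 0"

```text
t: 12.82
eef_pos: [0.511, 0.025, 0.3521]
orientation: [[0.992, -0.126, -0.001], [-0.126, -0.992, -0.005], [0.0, 0.005, -1.0]]
wrist_force: [0.4, -0.1, -4.6]
gripper_width: 0.0103
grip_force: 107.2
```

Request:
send_rows --commands "0.2 1.28 0.02 0 0 -0.0084 0;0.39 2.55 0.04 0 0 -0.0168 0;0.59 3.82 0.06 0 0 -0.0252 0;0.78 5.08 0.07 0 0.0002 -0.0335 0;0.97 6.32 0.09 0 0.0002 -0.0417 0;1.16 7.54 0.11 0 0.0002 -0.0497 0;1.34 8.74 0.13 0 0.0003 -0.0576 0;1.52 9.91 0.15 0 0.0003 -0.0653 0;1.7 11.05 0.16 0 0.0004 -0.0729 0;1.87 12.16 0.18 0 0.0004 -0.0802 0;2.03 13.24 0.2 0 0.0004 -0.0873 0;2.19 14.27 0.21 0 0.0005 -0.0941 0;2.34 15.27 0.23 0 0.0005 -0.1007 0;2.49 16.22 0.24 0 0.0005 -0.1069 0;2.63 17.13 0.25 0 0.0006 -0.1129 0;2.76 17.99 0.27 0 0.0006 -0.1186 0;2.89 18.8 0.28 0 0.0006 -0.124 0;3 19.57 0.29 0 0.0006 -0.129 0;3.11 20.28 0.3 0 0.0007 -0.1337 0;3.22 20.95 0.31 0 0.0007 -0.1381 0"

```text
t: 15.32
eef_pos: [0.5166, -0.1864, 0.3501]
orientation: [[1.0, 0.012, 0.0], [0.012, -1.0, -0.005], [0.0, 0.005, -1.0]]
wrist_force: [-1.3, 0.2, -6.5]
gripper_width: 0.0102
grip_force: 107.2
```

Request:
send_rows --commands "0.01 0.62 0.01 0 0 -0.0041 0;0.02 1.19 0.02 0 0 -0.0078 0;0.02 1.71 0.03 0 0 -0.0112 0;0.03 2.19 0.03 0 0 -0.0142 0;0.04 2.61 0.04 0 0 -0.017 0;0.04 2.99 0.04 0 0 -0.0195 0;0.05 3.32 0.05 0 0 -0.0216 0;0.05 3.61 0.05 0 0 -0.0235 0;0.05 3.85 0.06 0 0 -0.0251 0;0.06 4.06 0.06 0 0 -0.0265 0;0.06 4.23 0.06 0 0 -0.0276 0;0.06 4.37 0.06 0 0 -0.0285 0;0.06 4.48 0.07 0 0 -0.0292 0;0.06 4.56 0.07 0 0 -0.0297 0;0.07 4.62 0.07 0 0 -0.0301 0;0.07 4.66 0.07 0 0.0002 -0.0304 0;0.07 4.71 0.07 0 0.0002 -0.0307 0"

```text
t: 17.45
eef_pos: [0.5178, -0.233, 0.3496]
orientation: [[0.999, 0.042, 0.0], [0.042, -0.999, -0.005], [0.0, 0.005, -1.0]]
wrist_force: [0.7, -0.4, -5.2]
gripper_width: 0.0103
grip_force: 107.2
```

```bash
cat >> h.py <<'E'
def tell():
    j=jar(); s=j[5]; R=s["orientation"]
    print(j[:5],"rx",round(float(np.arcsin(-R[2,1]))*-1,4) if 0 else "rx %.4f"%-R[2,1],"ry %.4f"%R[2,0],"yaw %.2f"%np.degrees(np.arctan2(R[1,0],R[0,0])),"tray",(s["eef_pos"]+R[:,2]*.285).round(4))
E
python3 - <<'E'
from h import *
tell()
cv2.imwrite("pics/s1.png",eyes.grab_frame("scene")[:,:,::-1]); tell()
E
```

```text
(17.45, np.int64(131), np.int64(258), 78, 79) rx rx -0.0049 ry 0.0001 yaw 2.43 tray [ 0.5179 -0.2344  0.0646]
(17.55, np.int64(131), np.int64(258), 78, 79) rx rx -0.0050 ry 0.0001 yaw 2.43 tray [ 0.5179 -0.2345  0.0646]
```

View pics/s1.png

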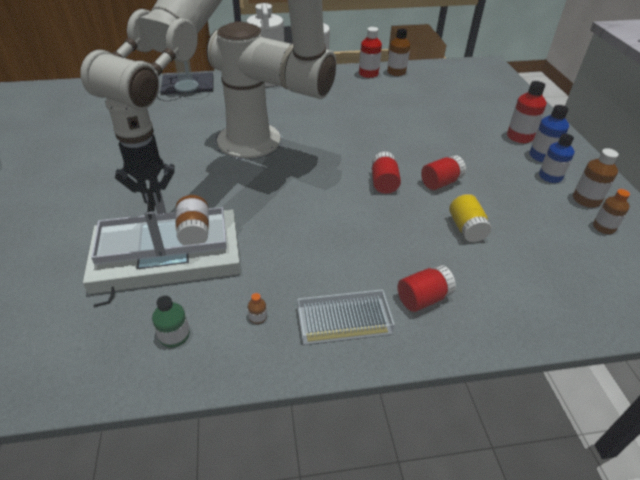

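The scene view shows the tray over the light box, around (160,240), with the jar still at its +y end (192,218). I'll start tilting.

Request:
send_rows --commands "0 0.17 0 0.006 0 0 0;0 0.34 0 0.012 0 0 0;0 0.5 0 0.018 0 0 0;0 0.7 0 0.025 0 0 0;0 0.7 0 0.025 0 0 0;0 0.7 0 0.025 0 0 0"

```text
t: 18.35
eef_pos: [0.5181, -0.2401, 0.3497]
orientation: [[0.999, 0.042, -0.001], [0.042, -0.999, 0.02], [0.0, -0.02, -1.0]]
wrist_force: [-0.5, -0.1, -5.4]
gripper_width: 0.0103
grip_force: 107.2
```

```bash
python3 - <<'E'
from h import *
tell(); tell()
E
```

```text
(18.35, np.int64(137), np.int64(265), 74, 74) rx rx 0.0200 ry 0.0001 yaw 2.42 tray [ 0.5179 -0.2344  0.0647]
(18.4, np.int64(139), np.int64(268), 73, 73) rx rx 0.0200 ry 0.0001 yaw 2.43 tray [ 0.5179 -0.2343  0.0647]
```

Request:
send_rows --commands "0 0 0 0 0 0 0;0 0 0 0 0 0 0;0 0 0 0 0 0 0"

```text
t: 18.82
eef_pos: [0.5181, -0.24, 0.3497]
orientation: [[0.999, 0.042, -0.001], [0.042, -0.999, 0.02], [0.0, -0.02, -1.0]]
wrist_force: [-0.8, 0.8, -5.8]
gripper_width: 0.0102
grip_force: 107.2
```

```bash
python3 - <<'E'
from h import *
tell(); tell()
E
```

```text
(18.825, np.int64(167), np.int64(298), 54, 54) rx rx 0.0200 ry 0.0001 yaw 2.43 tray [ 0.5179 -0.2343  0.0647]
(18.875, np.int64(172), np.int64(304), 50, 51) rx rx 0.0201 ry 0.0001 yaw 2.43 tray [ 0.5179 -0.2343  0.0647]
```

Request:
send_rows --commands "0 -0.42 0 -0.015 0 0 0;0 -0.84 0 -0.03 0 0 0;0 -0.84 0 -0.03 0 0 0"

```text
t: 19.3
eef_pos: [0.5177, -0.231, 0.3498]
orientation: [[0.999, 0.043, 0.001], [0.043, -0.999, -0.01], [0.0, 0.01, -1.0]]
wrist_force: [0.1, -0.2, -5.6]
gripper_width: 0.0103
grip_force: 107.3
```

```bash
python3 - <<'E'
from h import *
tell(); tell()
E
```

```text
(19.3, np.int64(224), np.int64(358), 18, 19) rx rx -0.0100 ry 0.0001 yaw 2.47 tray [ 0.5179 -0.2339  0.0649]
(19.35, np.int64(228), np.int64(362), 15, 17) rx rx -0.0100 ry 0.0001 yaw 2.46 tray [ 0.5179 -0.2341  0.0649]
```

Request:
send_rows --commands "0 -0.06 0 -0.002 0 0 0;0 -0.06 0 -0.002 0 0 0;0 -0.06 0 -0.002 0 0 0"

```text
t: 19.77
eef_pos: [0.5177, -0.2311, 0.3498]
orientation: [[0.999, 0.042, 0.001], [0.042, -0.999, -0.012], [0.0, 0.012, -1.0]]
wrist_force: [1.2, -0.0, -6.2]
gripper_width: 0.0106
grip_force: 107.3
```

```bash
python3 - <<'E'
from h import *
tell(); tell()
E
```

```text
(19.775, np.int64(252), np.int64(386), 1, 3) rx rx -0.0120 ry 0.0001 yaw 2.42 tray [ 0.5179 -0.2345  0.0648]
(19.825, np.int64(253), np.int64(386), 1, 3) rx rx -0.0119 ry 0.0001 yaw 2.42 tray [ 0.5179 -0.2345  0.0648]
```

The jar stopped near the middle. I'll return to the neutral bias and hold for more than 3 s.

Request:
send_rows --commands "0 0.06 0 0.002 0 0 0;0 0.11 0 0.004 0 0 0;0 0.17 0 0.006 0 0 0;0 0.2 0 0.007 0 0 0;0 0.2 0 0.007 0 0 0;0 0.2 0 0.007 0 0 0;0 0.2 0 0.007 0 0 0;0 0.2 0 0.007 0 0 0"

```text
t: 20.88
eef_pos: [0.5178, -0.2331, 0.3499]
orientation: [[0.999, 0.042, 0.0], [0.042, -0.999, -0.005], [0.0, 0.005, -1.0]]
wrist_force: [-0.1, 0.3, -4.8]
gripper_width: 0.0101
grip_force: 107.3
```

```bash
python3 - <<'E'
from h import *
tell(); j=jar("pics/w4.png"); print(status.get_state()["wrist_force"])
E
```

```text
(20.875, np.int64(253), np.int64(387), 1, 2) rx rx -0.0051 ry 0.0002 yaw 2.43 tray [ 0.5179 -0.2345  0.0649]
[ 0.10516075 -0.21376622 -5.82996864]
```

View pics/w4.png

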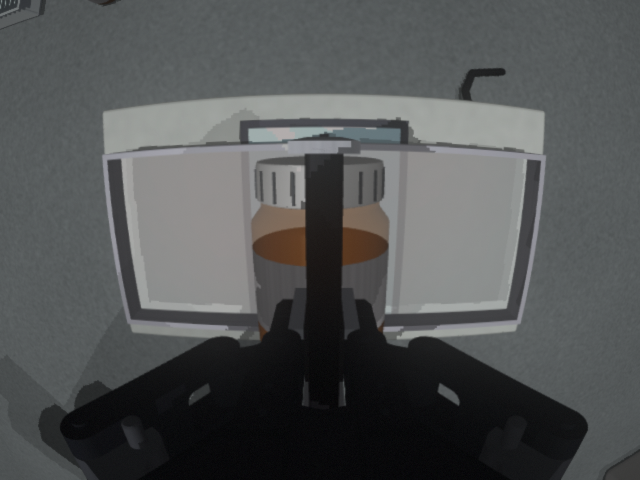

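The wrist view shows the jar under the bar, columns 253–387, and the window frame (241–408) centred on the tray (104–545). I'll hold for more than 3 s.

Request:
send_rows --commands "0 0 0 0 0 0 0;0 0 0 0 0 0 0;0 0 0 0 0 0 0;0 0 0 0 0 0 0;0 0 0 0 0 0 0;0 0 0 0 0 0 0;0 0 0 0 0 0 0;0 0 0 0 0 0 0;0 0 0 0 0 0 0;0 0 0 0 0 0 0;0 0 0 0 0 0 0;0 0 0 0 0 0 0;0 0 0 0 0 0 0;0 0 0 0 0 0 0;0 0 0 0 0 0 0;0 0 0 0 0 0 0;0 0 0 0 0 0 0;0 0 0 0 0 0 0;0 0 0 0 0 0 0;0 0 0 0 0 0 0"

```text
t: 23.48
eef_pos: [0.5178, -0.2331, 0.3499]
orientation: [[0.999, 0.042, 0.0], [0.042, -0.999, -0.005], [0.0, 0.005, -1.0]]
wrist_force: [-0.4, -0.4, -6.4]
gripper_width: 0.0103
grip_force: 107.3
```

Request:
send_rows --commands "0 0 0.1 0 0 0 0;0 0 0.2 0 0 0 0;0 0 0.3 0 0 0 0;0 0 0.4 0 0 0 0;0 0 0.5 0 0 0 0;0 0 0.5 0 0 0 0;0 0 0.5 0 0 0 0;0 0 0.5 0 0 0 0;0 0 0.5 0 0 0 0;0 0 0.5 0 0 0 0;0 0 0.5 0 0 0 0;0 0 0.5 0 0 0 0;0 0 0.5 0 0 0 0;0 0 0.5 0 0 0 0;0 0 0.5 0 0 0 0"

```text
t: 25.35
eef_pos: [0.5178, -0.2331, 0.3449]
orientation: [[0.999, 0.042, 0.0], [0.042, -0.999, -0.005], [0.0, 0.005, -1.0]]
wrist_force: [-0.4, 0.6, -5.8]
gripper_width: 0.0104
grip_force: 107.3
```

```bash
python3 - <<'E'
from h import *
tell()
E
```

```text
(25.35, np.int64(253), np.int64(387), 1, 2) rx rx -0.0050 ry 0.0001 yaw 2.43 tray [ 0.5179 -0.2345  0.0599]
```

Request:
send_rows --commands "0 0.03 0.1 0.001 0 0 0;0 0.06 0.25 0.002 0 0 0;0 0.08 0.4 0.003 0 0 0;0 0.11 0.55 0.004 0 0 0;0 0.11 0.68 0.004 0 0 0;0 0.11 0.78 0.004 0 0 0;0 0.11 0.86 0.004 0 0 0;0 0.11 0.92 0.004 0 0 0;0 0.11 0.97 0.004 0 0 0;0 0.11 1 0.004 0 0 0;0 0.11 1.03 0.004 0 0 0;0 0.11 1.06 0.004 0 0 0;0 0.11 1.06 0.004 0 0 0;0 0.11 1.06 0.004 0 0 0"

```text
t: 27.15
eef_pos: [0.5179, -0.2342, 0.3343]
orientation: [[0.999, 0.042, 0.0], [0.042, -0.999, -0.001], [0.0, 0.001, -1.0]]
wrist_force: [-0.5, -1.3, -5.2]
gripper_width: 0.0107
grip_force: 107.3
```

```bash
python3 - <<'E'
from h import *
tell(); print(status.get_state()["wrist_force"],status.get_state()["ft_torque"])
E
```

```text
(27.15, np.int64(253), np.int64(387), 1, 2) rx rx -0.0011 ry 0.0002 yaw 2.43 tray [ 0.5179 -0.2346  0.0493]
[ 0.11011749 -0.31569213 -5.49046742] [-0.02664042 -0.00677342 -0.00114279]
```

Almost touching. I'll lower the last bit in small steps.

Request:
send_rows --commands "0 0.01 0.02 0.0005 0 0 0;0 0.03 0.04 0.001 0 0 0;0 0.03 0.06 0.001 0 0 0;0 0.03 0.08 0.001 0 0 0;0 0.03 0.08 0.001 0 0 0;0 0.03 0.08 0.001 0 0 0"

```text
t: 27.95
eef_pos: [0.5179, -0.2345, 0.3342]
orientation: [[0.999, 0.043, 0.0], [0.043, -0.999, -0.0], [0.0, 0.0, -1.0]]
wrist_force: [-3.8, 3.5, 4.2]
gripper_width: 0.0106
grip_force: 108.4
```

```bash
python3 - <<'E'
from h import *
tell(); tell(); s=status.get_state(); print(s["wrist_force"],s["ft_torque"])
E
```

```text
(27.95, np.int64(253), np.int64(387), 1, 2) rx rx -0.0001 ry 0.0002 yaw 2.44 tray [ 0.518  -0.2345  0.0492]
(28.0, np.int64(253), np.int64(387), 1, 2) rx rx -0.0001 ry 0.0002 yaw 2.44 tray [ 0.518  -0.2345  0.0492]
[-4.11524855  2.70396648  4.37089257] [0.44700889 0.65594447 0.02942144]
```

In contact. I'll ease the grip and then open slowly.

Request:
send_rows --commands "0 0 0 0 0 0 0;0 0 0 0 0 0 0;0 0 0 0 0 0 0" --force 20

```text
t: 28.42
eef_pos: [0.5179, -0.2345, 0.3342]
orientation: [[0.999, 0.042, 0.0], [0.042, -0.999, -0.0], [0.0, 0.0, -1.0]]
wrist_force: [-3.5, 2.3, 3.9]
gripper_width: 0.0102
grip_force: 108.4
```

Request:
send_rows --commands "0 0 0 0 0 0 0.14;0 0 0 0 0 0 0.16;0 0 0 0 0 0 0.18;0 0 0 0 0 0 0.21;0 0 0 0 0 0 0.25;0 0 0 0 0 0 0.3;0 0 0 0 0 0 0.36;0 0 0 0 0 0 0.42;0 0 0 0 0 0 0.48;0 0 0 0 0 0 0.48"

```text
t: 29.68
eef_pos: [0.5178, -0.2345, 0.3334]
orientation: [[0.999, 0.042, 0.0], [0.042, -0.999, 0.0], [0.0, 0.0, -1.0]]
wrist_force: [-0.4, 0.2, 1.1]
gripper_width: 0.0411
grip_force: 0.0
```

```bash
python3 - <<'E'
from h import *
tell(); s=status.get_state(); print(s["wrist_force"],s["gripper_width"],s["grip_force"])
E
```

```text
(29.675, np.int64(253), np.int64(387), 1, 2) rx rx -0.0000 ry 0.0001 yaw 2.43 tray [ 0.5179 -0.2345  0.0484]
[-0.18612869 -0.86072369 -1.22189673] 0.04095595264471125 0.0
```

Released and the jar is still. I'll retreat straight up, then back, and check.

Request:
send_rows --commands "0 0 -1 0 0 0 0.5;0 0 -3 0 0 0 0.5;0 0 -6 0 0 0 0.5;0 0 -10 0 0 0 0.5;0 0 -14 0 0 0 0.5;0 0 -16 0 0 0 0.5;0 6 -16 0 0 0 0.5;0 12 -16 0 0 0 0.5;0 18 -16 0 0 0 0.5;0 24 -16 0 0 0 0.5;0 30 -16 0 0 0 0.5;0 30 -16 0 0 0 0.5"

```text
t: 31.22
eef_pos: [0.5292, -0.5388, 0.4894]
orientation: [[0.999, 0.038, -0.003], [0.038, -0.999, 0.003], [-0.003, -0.003, -1.0]]
wrist_force: [0.4, 0.4, -1.2]
gripper_width: 0.0427
grip_force: 0.0
```

```bash
python3 - <<'E'
from h import *
im=eyes.grab_frame("top")[:,:,::-1].copy()
cv2.imwrite("pics/t9.png",cv2.resize(im[190:310,395:565],None,fx=4.5,fy=4.5,interpolation=cv2.INTER_CUBIC))
for n in ("jar","tray_handle","tray_middle"):
  print(n,[(d["xy"],d["confidence"]) for d in landmark_of(n,"top")][:4])
print(proj("top",[[.518,-.2345,.141+.049],[.518,-.2345,.134]]),status.get_state()["eef_pos"])
E
```

```text
jar [([261.5, 177.8], 0.96), ([195.7, 331.9], 0.81), ([192.0, 258.0], 0.76), ([256.9, 338.2], 0.73)]
tray_handle [([493.4, 252.9], 0.72)]
tray_middle [([483.0, 253.8], 0.79)]
[[492.53513617 248.78619567]
 [487.56867422 249.83070655]] [ 0.53088628 -0.53307463  0.49507221]
```

View pics/t9.png

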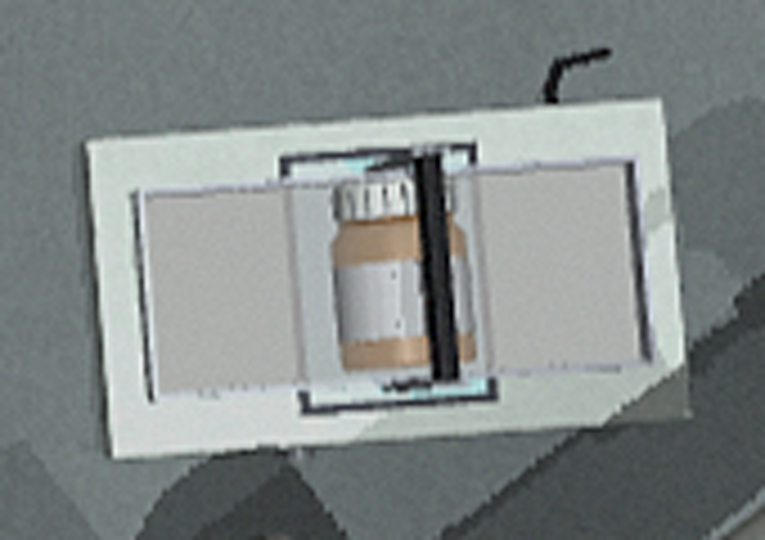

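The crop shows the tray square on the housing. Its corner mean is at top pixel (482.4,251.3), against about (482.5,251) expected. The jar lies over the window.

```bash
python3 -c "
from bench import finish_job
print(finish_job())"
```

```text
the job is handed in; nothing more can be done
None
```

The tray stands centred and square over the lit window, with the jar lying still over the window about 2 mm from the tray's middle and the gripper clear. The jar never ran up against an end, and it stayed in the middle for over 4 s of hovering. The job was handed in at about 31 s on the robot's clock.

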